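# Show the grinding ball to the magnifier

## Task

We want to look over the mill's steel grinding ball for wear: switch on the bench magnifier's lamp with the red push switch on its control box, then pick up by its handle the tray that holds the steel ball and carry it, without letting the ball roll out of its pocket, to under the magnifier's lens. Finish still holding the tray there, steady and level in the air, with the ball centred under the lens and about 15 cm below it; the program ends while the gripper holds it. Leave the brown agate ball's tray and everything else on the bench where it stands, and do not bump the magnifier's head.

Things in the scene. Friction and masses are not known exactly. Their poses are not given: they have to be found in the camera images.
- lamp_button (a joint): travel of the lamp's red round push switch (24 mm across): 0 m up, 0.006 m fully pressed; sprung, about 1.2 N to start and 4 N fully down; the lamp counts as switched on when it has been pressed past 0.004
- lamp_button_top (a point): centre of the top face of the red push switch, 60 mm above the bench when up; it is pressed straight down. It stands in a grey collar (40 mm across, its top 10 mm lower) on the middle of the lamp's grey control box (90 x 74 mm, top 38 mm above the bench), which is joined to the magnifier's foot by its cord and stands fixed at (-170, 63) mm of the magnifier's frame
- magnifier: bench magnifier, fixed: white round foot 184 mm across and 22 mm high, origin under the foot's centre on the bench; from (50, 20) mm of its frame a steel gooseneck 16 mm thick rises to about 420 mm and bends over in its -y direction to the head
- mag_head: the magnifier's fixed, level ring-light head: a white disc 124 mm across and 26 mm thick, origin at the centre of its underside, 333 mm above the bench; the gooseneck joins it on its frame's +y side
- lens (a point): centre of the clear lens (92 mm across) in the head, 346 mm above the bench; one looks straight down through it
- steel_tray_grip (a point): where to hold the steel ball's tray: centre of its blue bar handle (bar 115 mm long along the tray's x, 18 mm wide, 16 mm high; this point is 36 mm above the bench and 145 mm from the pocket; the bar reaches 64 mm from here towards the dish and 50 mm the other way, where a short foot 14 mm across stands 43 mm from here). Axes as the tray: x points along the handle to the dish, z up
- steel_tray_pocket (a point): where the ball's centre rests in the steel ball's tray: middle of the pocket, 14 mm above the dish's underside (and the bench), 145 mm along the tray's x from the grip point and 22 mm lower. Axes as the tray: x from handle to dish, z up. The pocket is a ring 26 mm wide inside with a rim 3 mm high, so the ball is loose by about 3 mm and rolls out if the tray is tipped past about 40 degrees
- steel_tray: the tray to carry: dark anodised dish 92 mm across and 8.5 mm high on two rods from an offset blue handle, about 120 g, 240 mm long in all, standing on the dish and a small foot under the handle's end; origin under the dish's centre, x from handle to dish, z up. Its twin, the brown agate ball's tray, looks the same: only the ball tells them apart
- steel_ball_center (a point): centre of the loose polished steel ball, 20 mm across, 33 g, in the tray's pocket
- agate_tray: bystander: the other tray, the same as the steel ball's, carrying the brown agate ball; origin under its dish's centre, x from handle to dish
- agate_ball_center (a point): bystander: centre of the loose reddish-brown agate ball, 20 mm across, in the other tray's pocket
- jar_cup: bystander: open steel grinding-jar half, 66 mm across, 40 mm high; origin under its centre
- jar_cap: bystander: the closed steel grinding-jar half, 66 mm across, 40 mm high; origin under its centre
- beaker: bystander: glass beaker, 74 mm across, 92 mm high; origin under its centre
- green_bottle: bystander: green glass bottle, 60 mm across, 232 mm high; origin under its centre
- amber_bottle: bystander: amber jar with blue cap, 68 mm across, 125 mm high; origin under its centre
- goggles: bystander: blue-framed safety goggles, 85 x 160 x 70 mm; origin under the middle
Not all that is in view belongs to the job. Leave any pink look-alike of the steel_tray alone.

How it is judged:
By the outcome, as a careful person would: the job done as asked, in the order asked, and still so for the second after the job is handed in, while the arm keeps its last pose, push and grip.
It also fails if it takes over 72 s, if anything falls off the work surface, if the arm or the gripper's body presses on something with over 40 N, if the wrist force passes 120 N, or if a joint passes its speed limit or range.

## Robot

A 6-joint arm with a two-finger parallel gripper is mounted at the origin on the work surface. World frame = base frame: x ahead of the robot, y to its left, z up, the work surface at z = 0. Lengths are in mm, angles in rad, forces in N, time in s.
With the tool pointing down it reaches from about 350 to 775 mm from the base axis. Payload 7.3 kg.
Tool frame: the origin (TCP) lies midway between the tips of the shut fingers; the grasp point (between the pads) lies 19 mm behind it; z points along the fingers, y is the line along which they close (so a half turn about z gives the same grasp; the last joint's range is limited). The gripper opens to 92 mm and grips with 3 to 60 N. Pads are 19 mm wide; open, the fingers measure 130 mm over their backs; the gripper's body (75 mm by 190 mm) begins 47 mm behind the grasp point.
Start: joints at [1.177, 0.342, 1.524, -0, 1.275, -0.146], TCP at [128.752, 508.987, 226.741] pointing down, gripper open.
Joint ranges: [-2.53, 2.53], [-0.77, 2.02], [0.04, 2.7], [-1, 4.14], [0.28, 2.66], [-3.11, 3.11]. Speed limits (rad/s): [2.57, 2.57, 3.14, 3.14, 3.14, 3.14].

## Interface

Orientations are given as [roll, pitch, yaw] about the fixed x, y, z axes, in that order (R = Rz(yaw) Ry(pitch) Rx(roll)).
In Python, from plant import bot gives the robot as it stands.
- The arm moves only by the tool jog_arm, never from a script. Its arguments are lists of equal length, an entry for each row: "dp": the shift along the tool's x, y, z in m, a list of three; "twist": the turn about the tool's z in degrees. A call has 1 to 10 rows; each row shifts and turns the commanded pose from where the row before left it, along the tool's axes as they then stand; what a row does not reach is not made up. A row lasts 1/8 s, in which the tool goes at most 62.5 mm and 10.7 degrees, less where a joint would pass 70% of its speed; a pose out of reach is approached as far as the arm can. A call is refused whole if a number of a shift passes 0.0625 or a number of a turn 10.7, either way. A call with a gripper value outside its range is refused whole. "jaw" is the finger opening in m, from 0 to 0.0918, set as the call begins (left out, the last holds). The fingers move at their own pace and stop on an object; the grip force is fixed at half the most. Time passes only in rows, so rows that do not move let the fingers close. It gives the time, the measured TCP pose, the force, the opening and the grip force at its end, in the units of the state.
- bot.get_obs(): the state, without advancing time (a new reading comes with each control period).
- bot.capture(name): name is "scene" or "top"; returns the picture (420x560x3 uint8, blue, green, red); there is no depth.
- bot.camera_params(name): a dict with "fx", "fy", "cx", "cy" (pixels), "R" (3x3) and "t" (3): a world point X has camera coordinates R X + t. Camera axes: x right, y down, z forward; pixel columns grow to the right and rows downward; lengths in mm; the calibration is good to about 2 mm. A picture is of the moment at which its call begins. camera_params takes no time and is no camera call.
- bot.close_job(): hands the job in; it is judged then, once.
Trained networks look in the newest picture that a camera, given by its name, has taken for a name from the list of things; names that differ only in an ending like _2 or _b are one class to them, and where a whole thing is asked for, a point or a joint stands for the part that bears it (a point fixed in the world has none). Each returns a list of dicts, best first, with "confidence" (0 to 1); they miss things now and then, are a little off and sometimes report something else, mostly with a low value. They report only what shows in the picture. A call takes as long as a camera call. They do not tell look-alikes from the thing itself.
- bot.find_in(camera, label): "bbox" ([centre column, centre row, width, height] in pixels, round what is visible of it).
- bot.masks_of(camera, label): "pixels" (420x560 bool, what is visible of it) and "bbox" ([centre column, centre row, width, height] in pixels, round what is visible of it).
The state is a dict: "time": time; "joint_positions": joint angles; "dq": joint speeds; "tau": joint torques, N m; "tool_pos": TCP position; "tcp_rot": TCP orientation; "contact_force": force on the tool from outside, world axes, zero at the start; "moment": the same for the moment, N m; "grip_width": finger opening in mm; "finger_force": force on a finger pad.
Only numpy, scipy, OpenCV 4.12 (cv2) and the standard library are available. Lean on these libraries where they do the work, as an engineer would, in place of code of your own. Each camera call takes 0.05 s, during which the arm holds its last target. There are 200 camera calls.

## Working session

There is one attempt and no reset: what is moved stays moved. The work goes in short steps, Python scripts to look and compute and a tool call to move; the robot and the scene stay as the last step left them, time stands still between calls to the robot, and variables do not carry over. Pictures are saved under pics/ and viewed, at most 10 in all, crops included, and the job is handed in when it is done.

Besides the shell and the picture viewer there is one more tool, called by a JSON object that holds its "method" and its "body", one argument or row to a line. jog_arm: Moves the arm, as the interface text tells. Its arguments: {"type":"object","properties":{"dp":{"type":"array"},"twist":{"type":"array"},"jaw":{"type":"number"}},"required":["dp","twist"]}

```bash
mkdir -p pics; cat > h.py <<'E'
import numpy as np,cv2
from plant import bot
def ray(cam,u,v,z):
    p=bot.camera_params(cam);R=np.array(p['R']);t=np.array(p['t'])
    d=R.T@np.array([(u-p['cx'])/p['fx'],(v-p['cy'])/p['fy'],1]);c=-R.T@t
    return (c+d*(z-c[2])/d[2]).round(1)
def proj(cam,X):
    p=bot.camera_params(cam);q=np.array(p['R'])@np.array(X)+np.array(p['t'])
    return q[0]/q[2]*p['fx']+p['cx'],q[1]/q[2]*p['fy']+p['cy']
E
python3 - <<'E'
from h import *
a=bot.capture('scene');b=bot.capture('top')
cv2.imwrite('pics/s.png',a);cv2.imwrite('pics/t.png',b)
for c in('scene','top'):
    p=bot.camera_params(c);print(c,(-np.array(p['R']).T@np.array(p['t'])).round(),p['fx'])
Z={'lamp_button':60,'magnifier':22,'mag_head':333,'steel_tray':8,'steel_ball_center':14,'agate_ball_center':14,'steel_tray_grip':36}
for l in Z:
  for c in('scene','top'):
    for r in bot.find_in(c,l)[:4]: print(l,c,round(r['confidence'],2),np.round(r['bbox']),ray(c,*r['bbox'][:2],Z[l]))
print(bot.get_obs())
E
```

```text
scene [1122. -782. 1417.] 535.6117726853921
top [ 236.   25. 1549.] 463.8004792400627
lamp_button scene 0.16 [365. 293.  26.  39.] [794.2  70.6  60. ]
lamp_button top 0.41 [161. 220.   8.   2.] [483.1 418.8  60. ]
magnifier scene 0.86 [354. 196. 100. 108.] [538.  422.2  22. ]
magnifier scene 0.3 [325. 181.  44.  38.] [416.3 421.   22. ]
magnifier top 0.95 [206. 183. 114. 110.] [614.4 280.3  22. ]
magnifier top 0.67 [268. 243.  22.  19.] [407.   72.3  22. ]
mag_head scene 0.82 [327. 183.  43.  34.] [581.7 150.  333. ]
mag_head top 0.91 [239. 168.  46.  44.] [577.5 140.4 333. ]
steel_tray scene 0.85 [172. 281.  70.  44.] [ 272.7 -225.5    8. ]
steel_tray scene 0.65 [258. 318.  64.  59.] [ 573.4 -166.8    8. ]
steel_tray top 0.84 [362. 287.  71.  45.] [ 260.3 -231.5    8. ]
steel_tray top 0.75 [342. 196.  28.  66.] [ 564.1 -177.6    8. ]
steel_ball_center top 0.37 [342. 198.  28.  68.] [ 557.3 -177.6   14. ]
agate_ball_center top 0.56 [402. 146.  30.  37.] [ 738.7 -391.1   14. ]
agate_ball_center top 0.53 [205. 181. 115. 109.] [621.4 286.9  14. ]
agate_ball_center top 0.31 [238. 167.  4
[... 296 characters left out ...]
7 -221.2   36. ]
{'time': 0.8, 'joint_positions': array([ 1.17699056e+00,  3.41956230e-01,  1.52410796e+00,  4.39458433e-06,
        1.27540859e+00, -1.45993117e-01]), 'dq': array([ 0.00049755, -0.00185806, -0.00132401,  0.00072951,  0.00095124,
       -0.00146392]), 'tau': array([-1.20904424e-03, -4.31092644e+01, -2.44466883e+01,  7.17311050e-02,
        4.83830483e-02,  1.80547750e-05]), 'tool_pos': array([128.75258173, 508.98029828, 226.76045845]), 'tcp_rot': array([3.14147344e+00, 1.32790158e-05, 2.89377872e+00]), 'contact_force': array([-0.53644188, -0.60351137,  0.30637651]), 'moment': array([ 0.01201035, -0.01464426, -0.00898657]), 'finger_force': 0.0, 'grip_width': 91.94617283193536}
```

View pics/s.png

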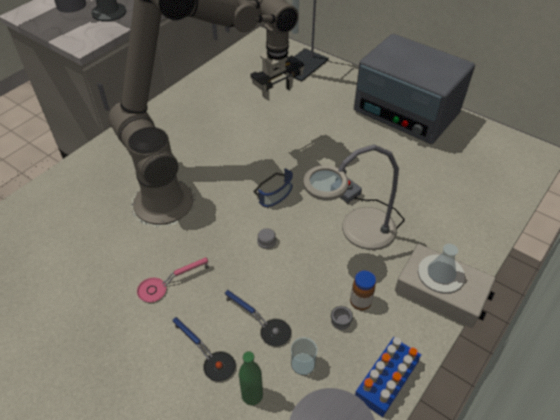

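View pics/t.png

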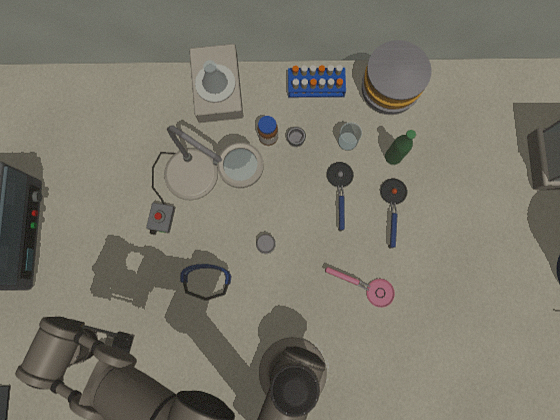

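The top picture shows a red switch at about (158,216) on the grey box and the magnifier head at (240,166). There are three tray-like things:
- blue tray, dish at (340,174), grey ball
- blue tray, dish at (393,190), red-brown ball
- pink tray at (380,292)

The first fits the steel tray, because its ball is grey and polished. I'll confirm it in one crop and measure at the same time.

```bash
python3 - <<'E'
from h import *
b=cv2.imread('pics/t.png');s=cv2.imread('pics/s.png')
c=np.hstack([cv2.resize(b[150:260,310:420],(400,400),interpolation=2),cv2.resize(s[280:390,165:305],(400,314),interpolation=2)[:314] if 0 else cv2.resize(s[285:385,170:300],(400,400),interpolation=2)])
cv2.imwrite('pics/c.png',c)
def cen(img,cam,box,f,z,n):
    x0,x1,y0,y1=box;r=img[y0:y1,x0:x1];hsv=cv2.cvtColor(r,cv2.COLOR_BGR2HSV).astype(int)
    m=f(hsv);k,L,st,ce=cv2.connectedComponentsWithStats(m.astype(np.uint8));i=1+st[1:,4].argmax()
    u,v=ce[i]+[x0,y0];print(n,cam,st[i],round(u,1),round(v,1),ray(cam,u,v,z));return np.argwhere(L==i)[:,::-1]+[x0,y0]
red=lambda h:((h[...,0]<8)|(h[...,0]>172))&(h[...,1]>120)&(h[...,2]>70)
cen(b,'top',(150,170,205,228),red,60,'btn')
blue=lambda h:(abs(h[...,0]-115)<15)&(h[...,1]>90)
dark=lambda h:(h[...,2]<75)
P=cen(b,'top',(330,352,185,240),blue,40,'handle'); 
W=np.array([ray('top',*p,44)[:2] for p in P]);w,v=np.linalg.eigh(np.cov(W.T));print('yaw',np.degrees(np.arctan2(*v[::-1,1])))
cen(s,'scene',(215,262,280,325),blue,40,'handle')
cen(b,'top',(322,358,158,192),dark,6,'dish')
cen(s,'scene',(255,298,312,350),dark,6,'dish')
for l in('mag_head','magnifier'):
  for c in('scene','top'):
    bot.capture(c)
    r=bot.masks_of(c,l)[0]; print(l,c,r['confidence'],np.round(r['bbox'],1),ray(c,*r['bbox'][:2],346))
    np.save(f'{l}_{c}.npy',r['pixels'])
E
```

```text
btn top [ 4  7  8  8 43] 157.7 215.8 [495.9 430.3  60. ]
handle top [  9  11   5  34 139] 341.4 212.1 [ 504.  -170.7   40. ]
yaw 178.37684001976572
handle scene [ 11  11  28  21 130] 239.4 301.3 [ 504.5 -169.1   40. ]
dish top [  5   4  26  26 494] 339.4 174.0 [ 643.  -173.2    6. ]
dish scene [  6   7  30  28 610] 275.7 332.6 [ 643.7 -171.7    6. ]
mag_head scene 0.93 [328.2 184.1  42.2  36.6] [593.  138.1 346. ]
mag_head top 0.87 [238.8 165.8  48.7  45.1] [579.5 140.  346. ]
magnifier scene 0.65 [252.4 377.5  24.5  56.8] [ 784.3 -432.4  346. ]
magnifier top 0.56 [206.3 181.9 115.4 108.7] [536.  226.5 346. ]
```

View pics/c.png

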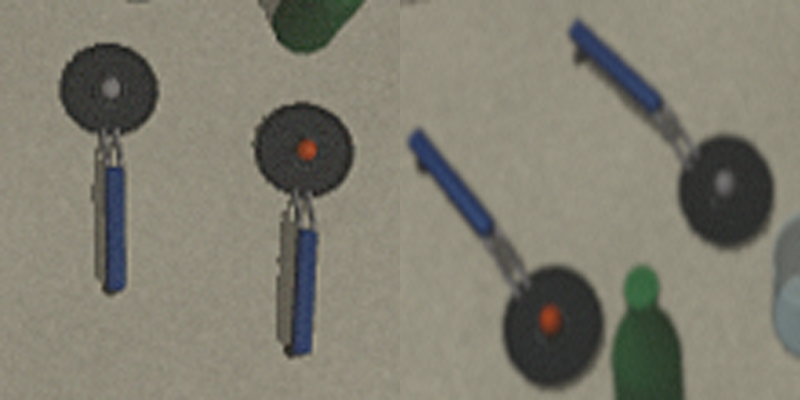

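The crop confirms it: the left tray in the top view, dish at (340,174), holds the grey steel ball, and its neighbour holds the red-brown one. Next I'll fit the head and foot, then move.

```bash
python3 - <<'E'
from h import *
from scipy.optimize import minimize
M={c:np.load(f'mag_head_{c}.npy') for c in('scene','top')}
a=np.linspace(0,2*np.pi,60)
def iou(xy,cs):
    s=0
    for c in cs:
        pts=[proj(c,(xy[0]+62*np.cos(t),xy[1]+62*np.sin(t),z)) for t in a for z in(333,359)]
        h=cv2.convexHull((np.array(pts)*16).astype(np.int32));m=np.zeros((420,560),np.uint8);cv2.fillConvexPoly(m,h,1,8,4)
        m=m>0;s-=(m&M[c]).sum()/(m|M[c]).sum()
    return s
for cs in(('scene',),('top',),('scene','top')):
    r=minimize(iou,[582,140],args=(cs,),method='Nelder-Mead',options={'initial_simplex':[[570,130],[600,140],[580,155]]});print(cs,r.x.round(1),r.fun)
print('foot',ray('top',190,174,22),'goggles',ray('top',205,282,35))
for n,q in(('neck base',(190,174)),): pass
E
```

```text
Traceback (most recent call last):
  File "h.py", line 8, in proj
    p=bot.camera_params(cam);q=np.array(p['R'])@np.array(X)+np.array(p['t'])
ValueError: time passes only in moves, steps and waits
```

{"method": "jog_arm", "body": {
  "dp": [
    [0,0,0],
    [0,0,0]
  ],
  "twist": [-7,-7.2],
  "jaw": 0
}}

```text
time: 1.45
tool_pos: [128.7, 509.0, 226.8]
tcp_rot: [3.142, 0.0, -3.137]
contact_force: [0.1, -0.3, -0.5]
grip_width: 76.2
finger_force: 0.0
```

{"method": "jog_arm", "body": {
  "dp": [
    [-0.046,-0.01,0],
    [-0.046,-0.01,0],
    [-0.046,-0.01,0],
    [-0.046,-0.01,0],
    [-0.046,-0.01,0],
    [-0.046,-0.01,0],
    [-0.046,-0.01,0.02],
    [-0.045,-0.009,0.04],
    [0,0,0.04],
    [0,0,0]
  ],
  "twist": [0,0,0,0,0,0,0,0,0,0]
}}

```text
time: 2.7
tool_pos: [494.3, 428.4, 123.0]
tcp_rot: [-3.137, -0.007, 3.141]
contact_force: [-0.9, 0.6, 0.1]
grip_width: 0.7
finger_force: 0.0
```

```bash
sed -i 's/^def ray/P={c:bot.camera_params(c) for c in ("scene","top")}\ndef ray/; s/p=bot.camera_params(cam)/p=P[cam]/' h.py; python3 - <<'E'
from h import *
from scipy.optimize import minimize
M={c:np.load(f'mag_head_{c}.npy') for c in('scene','top')}
a=np.linspace(0,2*np.pi,60)
def iou(xy,cs):
    s=0
    for c in cs:
        pts=[proj(c,(xy[0]+62*np.cos(t),xy[1]+62*np.sin(t),z)) for t in a for z in(333,359)]
        h=cv2.convexHull((np.array(pts)*16).astype(np.int32));m=np.zeros((420,560),np.uint8);cv2.fillConvexPoly(m,h,1,8,4)
        m=m>0;s-=(m&M[c]).sum()/(m|M[c]).sum()
    return s
for cs in(('scene',),('top',),('scene','top')):
    r=minimize(iou,[582,140],args=(cs,),method='Nelder-Mead',options={'initial_simplex':[[570,130],[600,140],[580,155]]});print(cs,r.x.round(1),r.fun)
print('foot',ray('top',190,174,22),'goggles',ray('top',205,282,35))
s=bot.capture('scene');t=bot.capture('top');o=bot.get_obs();print(o['tool_pos'],o['tcp_rot'])
print(proj('scene',(496,430,60)),proj('top',(496,430,60)))
cv2.imwrite('pics/p1.png',np.hstack([cv2.resize(s[80:230,270:420],(400,400),interpolation=2),cv2.resize(t[120:270,130:280],(400,400),interpolation=2)]))
E
```

```text
('scene',) [580.9 144.1] -0.8811674774148714
('top',) [580.4 137.2] -0.9119427627958173
('scene', 'top') [581.8 138.1] -1.7765206220887593
foot [645.3 336.7  22. ] goggles [282.  276.1  35. ]
[495.856366   430.51137038 127.89851446] [ 3.14088896e+00  7.65146815e-04 -3.14115165e+00]
(np.float64(345.8460623957985), np.float64(182.0606428837915)) (np.float64(157.82443912513853), np.float64(215.73729696342255))
```

View pics/p1.png

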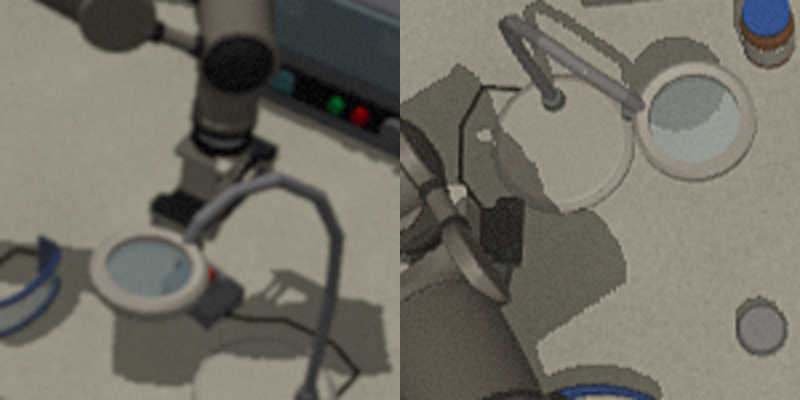

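The left crop shows the shut gripper above the box with a sliver of the red switch at about (210,272), where I predicted it. The right crop shows the head ring centred near (696,120). Pressing now.

{"method": "jog_arm", "body": {
  "dp": [
    [0,0,0.03],
    [0,0,0.025],
    [0,0,0.01],
    [0,0,0.003],
    [0,0,0.003],
    [0,0,0.001],
    [0,0,0.001],
    [0,0,0]
  ],
  "twist": [0,0,0,0,0,0,0,0]
}}

```text
time: 3.8
tool_pos: [496.3, 430.6, 54.5]
tcp_rot: [3.14, 0.002, -3.142]
contact_force: [-0.3, 1.9, 3.0]
grip_width: 0.4
finger_force: 1.9
```

{"method": "jog_arm", "body": {
  "dp": [
    [0,0,0.001],
    [0,0,0.0005],
    [0,0,0]
  ],
  "twist": [0,0,0]
}}

```text
time: 4.18
tool_pos: [496.3, 430.6, 54.1]
tcp_rot: [3.14, 0.002, -3.142]
contact_force: [-3.3, 0.4, 12.3]
grip_width: 0.4
finger_force: 5.9
```

{"method": "jog_arm", "body": {
  "dp": [
    [0,0,-0.06],
    [0,0,-0.06],
    [0.034,-0.0325,0],
    [0.034,-0.0325,0],
    [0.034,-0.0325,0],
    [0.034,-0.0325,0],
    [0,0,0],
    [0,0,0]
  ],
  "twist": [0,0,0,0,0,0,0,0]
}}

```text
time: 5.18
tool_pos: [360.5, 300.1, 172.4]
tcp_rot: [3.141, 0.001, 3.141]
contact_force: [0.3, 0.1, -0.4]
grip_width: 0.4
finger_force: 0.0
```

{"method": "jog_arm", "body": {
  "dp": [
    [0.0025,-0.04,0],
    [0.0025,-0.04,0],
    [0.0025,-0.04,0],
    [0.0025,-0.04,0],
    [-0.0125,-0.0425,0],
    [-0.0125,-0.0425,0],
    [-0.0125,-0.0425,0],
    [-0.0125,-0.0425,0],
    [0,0,0],
    [0,0,0]
  ],
  "twist": [0,0,0,0,0,0,0,0,0,0],
  "jaw": 0.0918
}}

```text
time: 6.42
tool_pos: [400.1, -29.9, 171.9]
tcp_rot: [3.141, -0.001, 3.141]
contact_force: [-1.3, 0.7, 0.3]
grip_width: 91.3
finger_force: 0.0
```

```bash
python3 - <<'E'
from h import *
s=bot.capture('scene');t=bot.capture('top');o=bot.get_obs();print(o['tool_pos'],o['tcp_rot'])
cv2.imwrite('t2.png',t);cv2.imwrite('s2.png',s)
cv2.imwrite('pics/p2.png',np.hstack([cv2.resize(s[120:270,270:420],(400,400),interpolation=2),cv2.resize(t[120:270,210:360],(400,400),interpolation=2)]))
E
```

```text
[399.7675245  -29.16038365 172.04895669] [ 3.14121754e+00 -4.79514103e-04 -3.14029122e+00]
```

View pics/p2.png

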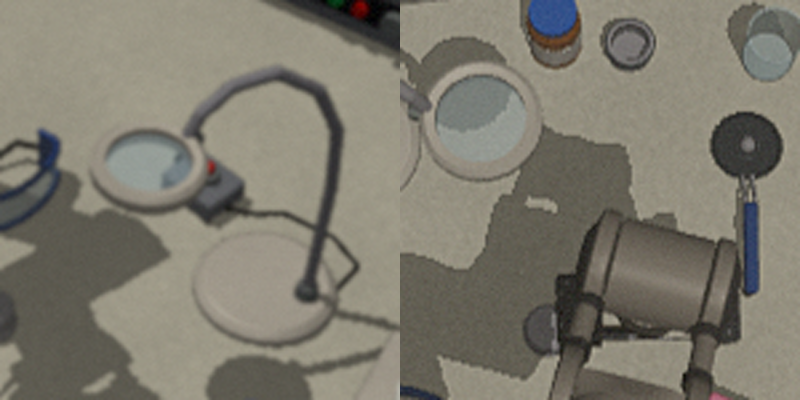

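The left crop shows the red switch at (210,168) standing free and the lamp untouched; at 12 N and z = 54 it had bottomed out. The right crop shows the ring centred near (483,121) and the steel ball in its tray at (748,144). Moving above the grip and refining the head position.

{"method": "jog_arm", "body": {
  "dp": [
    [-0.0245,-0.035,0],
    [-0.0245,-0.035,0],
    [-0.0245,-0.0355,0],
    [-0.0245,-0.0355,0],
    [0,0,0.05],
    [0,0,0.03],
    [0,0,0]
  ],
  "twist": [1.3,0,0,0,0,0,0]
}}

```text
time: 7.4
tool_pos: [494.2, -170.8, 90.3]
tcp_rot: [3.139, -0.005, 3.121]
contact_force: [-0.0, 0.1, -0.4]
grip_width: 91.9
finger_force: 0.0
```

```bash
python3 - <<'E'
from h import *
from scipy.optimize import minimize
S=bot.capture('scene');T=bot.capture('top');o=bot.get_obs();print(o['tool_pos'],o['tcp_rot'])
for f,im in(('s.png',S),('t.png',T)):
    old=cv2.imread('pics/'+f); 
    for u,v in(((326,181),(315,178),(320,192),(368,228)) if f=='s.png' else ((248,170),(236,160),(241,183),(190,180))): print(f,(u,v),old[v-1:v+2,u-1:u+2].mean((0,1)).round(),im[v-1:v+2,u-1:u+2].mean((0,1)).round())
# outer-edge fit: mean gradient along projected outer outlines
ims={'scene':S,'top':T}
a=np.radians(np.arange(0,360,3))
def cost(xy,cs):
    tot=0
    for c in cs:
        g=cv2.GaussianBlur(ims[c].astype(np.float32),(0,0),.8)
        def samp(r):
            pts=np.array([proj(c,(xy[0]+r*np.cos(t),xy[1]+r*np.sin(t),359)) for t in a],np.float32)
            return cv2.remap(g,pts[None,:,0],pts[None,:,1],1)[0]
        # ring brighter/redder than lens & bench : contrast of R channel minus B
        k=lambda q:q[:,2]-0*q[:,0]
        tot-=np.median(k(samp(54))-k(samp(42)))+0*np.mean(k(samp(58))-k(samp(67)))
        tot-=np.mean(np.clip(k(samp(58))-k(samp(66)),-30,30))
    return tot
for cs in(('top',),('scene',),('scene','top')):
    r=minimize(cost,[580,138],args=(cs,),method='Nelder-Mead',options={'initial_simplex':[[570,130],[595,138],[580,150]]});print(cs,r.x.round(1),r.fun)
d=bot.find_in('top','mag_head')[0];print(d)
cv2.imwrite('pics/p3.png',np.hstack([cv2.resize(S[250:370,200:320],(400,400),interpolation=2),cv2.resize(T[130:250,280:400],(400,400),interpolation=2)]))
E
```

```text
[ 496.10936393 -172.07738962   93.12383382] [-3.14123108e+00  9.51743126e-04  3.12034200e+00]
s.png (326, 181) [141. 146. 138.] [157. 162. 154.]
s.png (315, 178) [114. 116. 107.] [156. 163. 154.]
s.png (320, 192) [124. 135. 140.] [137. 150. 155.]
s.png (368, 228) [129. 142. 147.] [143. 157. 164.]
t.png (248, 170) [141. 148. 144.] [149. 156. 152.]
t.png (236, 160) [116. 121. 115.] [124. 128. 122.]
t.png (241, 183) [121. 133. 140.] [128. 141. 148.]
t.png (190, 180) [126. 139. 146.] [135. 149. 155.]
('top',) [583.  133.9] -35.88936996459961
('scene',) [580.3 136.2] -53.207923889160156
('scene', 'top') [581.4 136.6] -86.39999389648438
{'bbox': [236.7, 166.1, 51.0, 45.1], 'confidence': 0.86}
```

View pics/p3.png

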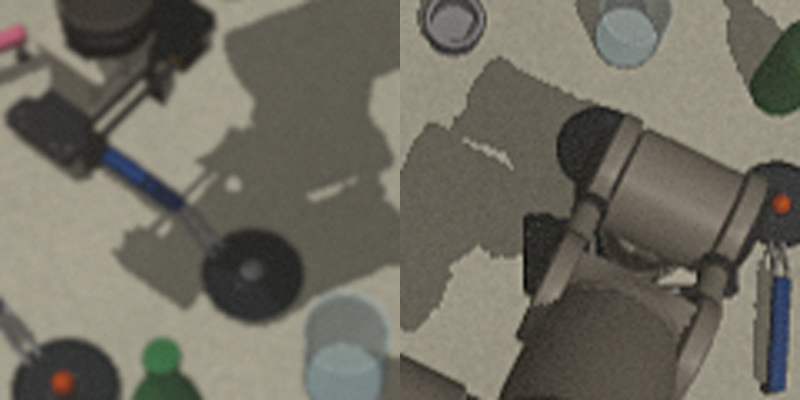

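The left crop shows the open gripper straddling the blue handle, with the steel ball in its dish at (252,270). The right crop shows the wrist covering the steel tray from above, with the agate tray untouched at (780,205). Descending and gripping.

{"method": "jog_arm", "body": {
  "dp": [
    [-0.002,0.002,0.03],
    [0,0,0.026],
    [0,0,0.015],
    [0,0,0.005],
    [0,0,0],
    [0,0,0]
  ],
  "twist": [0,0,0,0,0,0]
}}

```text
time: 8.3
tool_pos: [498.0, -171.0, 17.1]
tcp_rot: [-3.141, 0.002, 3.119]
contact_force: [-0.2, 0.7, 0.0]
grip_width: 91.8
finger_force: 0.0
```

```bash
python3 - <<'E'
from h import *
o=bot.get_obs();print(o['tool_pos'],o['contact_force'])
x,y,_=o['tool_pos']
for z in(280,330,380):print(z,proj('top',(x,y,z)))
S=bot.capture('scene');T=bot.capture('top')
cv2.imwrite('pics/p4.png',np.hstack([cv2.resize(S[250:350,200:300],(400,400),interpolation=2),cv2.resize(T[130:250,280:400],(400,400),interpolation=2)]))
E
```

```text
[ 498.01086367 -170.97009297   17.08713564] [-0.15638707  0.74001889  0.03783168]
280 (np.float64(352.164703020564), np.float64(199.0096320470199))
330 (np.float64(354.88156608472593), np.float64(195.21096650228472))
380 (np.float64(357.82079348231684), np.float64(191.10139543458925))
```

View pics/p4.png

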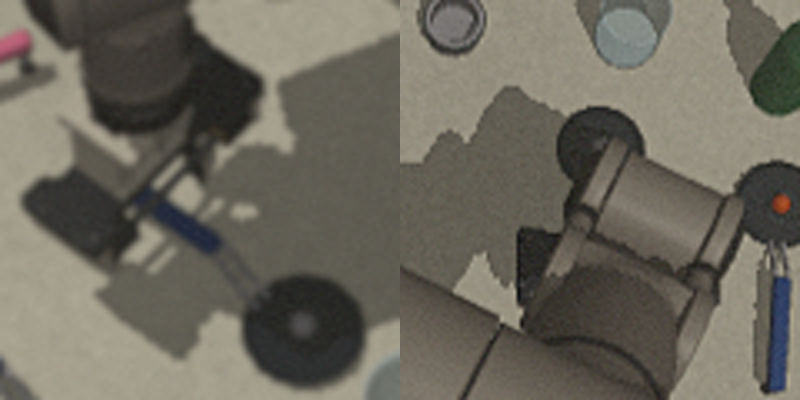

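The left crop shows the fingers either side of the handle, with the ball at (302,325) in its pocket. Closing.

{"method": "jog_arm", "body": {
  "dp": [
    [0,0,0],
    [0,0,0],
    [0,0,0],
    [0,0,0],
    [0,0,0],
    [0,0,0],
    [0,0,0],
    [0,0,0]
  ],
  "twist": [0,0,0,0,0,0,0,0],
  "jaw": 0
}}

```text
time: 9.4
tool_pos: [497.4, -170.6, 16.2]
tcp_rot: [3.141, -0.0, 3.119]
contact_force: [0.2, 0.6, -0.2]
grip_width: 17.9
finger_force: 30.0
```

Gripped at 17.9 mm and 30 N. Lifting gently, to about z = 70 first.

{"method": "jog_arm", "body": {
  "dp": [
    [0,0,-0.002],
    [0,0,-0.004],
    [0,0,-0.006],
    [0,0,-0.008],
    [0,0,-0.01],
    [0,0,-0.01],
    [0,0,-0.008],
    [0,0,-0.005],
    [0,0,-0.002],
    [0,0,0]
  ],
  "twist": [0,0,0,0,0,0,0,0,0,0]
}}

```text
time: 10.65
tool_pos: [497.4, -170.6, 71.2]
tcp_rot: [3.141, -0.0, 3.119]
contact_force: [-0.6, -0.8, -0.7]
grip_width: 17.9
finger_force: 30.0
```

```bash
python3 - <<'E'
from h import *
o=bot.get_obs();print(o['tool_pos'],o['tcp_rot'],o['contact_force'],o['moment'],o['grip_width'])
S=bot.capture('scene');cv2.imwrite('s4.png',S);T=bot.capture('top')
tp=o['tool_pos'];print(proj('scene',(tp[0]+145,tp[1]-3,tp[2]-3)))
cv2.imwrite('pics/p5.png',np.hstack([cv2.resize(S[230:350,200:320],(400,400),interpolation=2),cv2.resize(T[120:220,290:390],(400,400),interpolation=2)]))
E
```

```text
[ 497.37040754 -170.63406218   71.16229553] [ 3.14144741e+00 -3.75032197e-05  3.11899784e+00] [-0.56801259 -0.76370101 -0.67380249] [0.02054955 0.08514802 0.0008318 ] 17.93374697560475
(np.float64(274.80888447257286), np.float64(322.15429628415103))
```

View pics/p5.png

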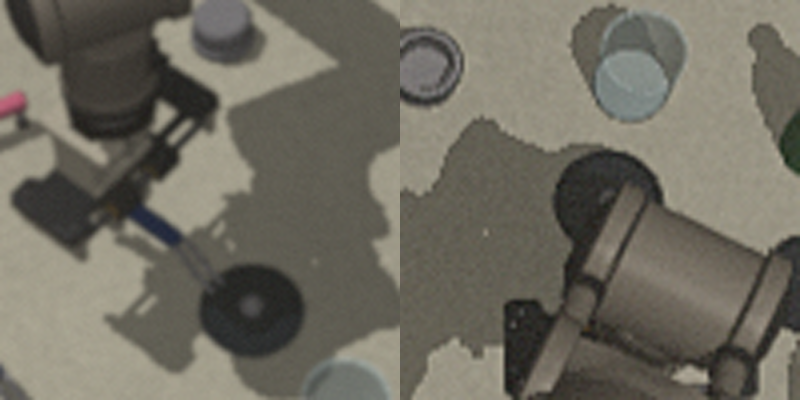

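The tray is level with the ball in its pocket: seen at about (275.6,321.5), predicted (274.8,322.2). Lifting, then carrying clear of the head.

{"method": "jog_arm", "body": {
  "dp": [
    [0,0,-0.005],
    [0,0,-0.01],
    [0,0,-0.015],
    [0,0,-0.018],
    [0,0,-0.018],
    [0,0,-0.018],
    [0,0,-0.018],
    [0,0,-0.014],
    [0,0,-0.008],
    [0,0,-0.004]
  ],
  "twist": [0,0,0,0,0,0,0,0,0,0]
}}

```text
time: 12.0
tool_pos: [497.4, -170.7, 199.6]
tcp_rot: [-3.142, 0.0, 3.119]
contact_force: [-0.3, -0.6, -1.5]
grip_width: 17.8
finger_force: 30.0
```

{"method": "jog_arm", "body": {
  "dp": [
    [0.002,0.005,0],
    [0.005,0.01,0],
    [0.008,0.016,0],
    [0.011,0.02,0],
    [0.011,0.022,0],
    [0.011,0.022,0],
    [0.008,0.02,0],
    [0.006,0.016,0],
    [0.004,0.01,0],
    [0.002,0.005,0]
  ],
  "twist": [0,0,0,0,0,0,0,0,0,0]
}}

```text
time: 13.25
tool_pos: [432.5, -22.6, 199.2]
tcp_rot: [-3.142, 0.0, 3.12]
contact_force: [-0.1, -0.4, -1.1]
grip_width: 17.9
finger_force: 30.0
```

{"method": "jog_arm", "body": {
  "dp": [
    [0,0.006,0],
    [0,0.012,0],
    [0,0.018,0],
    [0,0.022,0],
    [0,0.024,0],
    [0,0.024,0],
    [0,0.022,0],
    [0,0.017,0],
    [0,0.011,0],
    [0,0.0065,0]
  ],
  "twist": [0,0,0,0,0,0,0,0,0,0]
}}

```text
time: 14.5
tool_pos: [436.4, 139.8, 199.1]
tcp_rot: [3.142, -0.0, 3.119]
contact_force: [0.0, -0.5, -1.3]
grip_width: 17.9
finger_force: 30.0
```

{"method": "jog_arm", "body": {
  "dp": [
    [0,0,0],
    [0,0,0],
    [0,0,0],
    [0,0,0]
  ],
  "twist": [0,0,0,0]
}}

```text
time: 15.0
tool_pos: [436.5, 139.0, 199.3]
tcp_rot: [3.142, 0.0, 3.118]
contact_force: [0.1, -0.7, -0.6]
grip_width: 17.6
finger_force: 30.0
```

```bash
python3 - <<'E'
from h import *
o=bot.get_obs();print(o['tool_pos'],o['tcp_rot'],o['contact_force'],o['moment'],o['grip_width'])
S=bot.capture('scene');T=bot.capture('top');cv2.imwrite('s6.png',S);cv2.imwrite('t6.png',T)
tp=o['tool_pos'];yw=o['tcp_rot'][2]-np.pi;b=(tp[0]+145*np.cos(yw),tp[1]+145*np.sin(yw),tp[2]-3)
print('ball',b,proj('scene',b),proj('top',b),'lens',proj('top',(581.5,136,346)),proj('scene',(581.5,136,346)))
cv2.imwrite('pics/p6.png',np.hstack([cv2.resize(S[130:250,270:390],(400,400),interpolation=2),cv2.resize(T[120:220,190:290],(400,400),interpolation=2)]))
E
```

```text
[436.4719694  138.98555574 199.2603963 ] [3.14153000e+00 1.18904261e-04 3.11836221e+00] [ 0.11990423 -0.70112003 -0.64750052] [ 0.11303707  0.1591964  -0.03308278] 17.612656667305068
ball (np.float64(581.4328462634699), np.float64(135.61744376042293), np.float64(196.2603962996647)) (np.float64(321.0970154769034), np.float64(217.83336425327286)) (np.float64(244.93884175105183), np.float64(178.81672322619858)) lens (np.float64(240.31041865468083), np.float64(165.04622744097813)) (np.float64(324.35593937653937), np.float64(182.73719706283094))
```

View pics/p6.png

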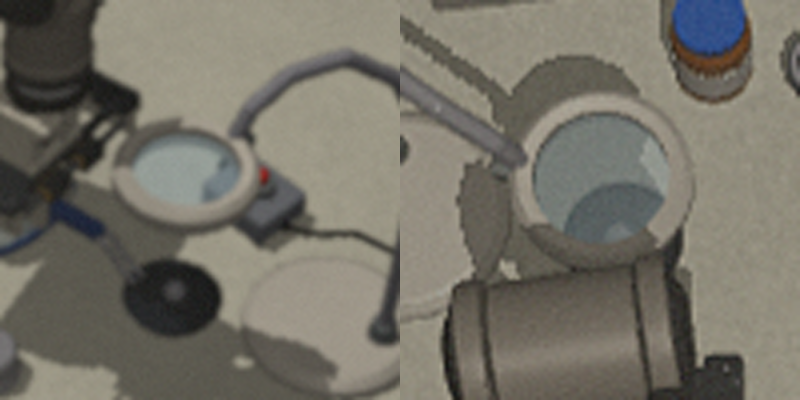

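The ball is in its pocket under the lens. In the scene view it is at about (322.5,217.3) against (321,218) predicted. In the top view it shows through the lens at about (243.8,177.5) against (245,179). The tray is level and clear of the head, so I'm handing in.

```bash
python3 -c "
from plant import bot
print(bot.close_job())"
```

```text
the job is handed in; nothing more can be done
None
```

I pressed the lamp switch to its stop (12 N), though no picture clearly showed the lamp lit, and I handed the job in at about 15 s with the arm holding the steel ball's tray level under the lens. The ball is in its pocket about 15 cm below the lens and within about 5 mm of its centre; I saw nothing bumped or moved on the bench.

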